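# Unstack the polishing kit and lay out the bench

### The arm

A 6-joint arm with a two-finger parallel gripper is mounted at the origin on the work surface. World frame = base frame: x ahead of the robot, y to its left, z up, the work surface at z = 0. Lengths are in mm, angles in rad, forces in N, time in s.
With the tool pointing down it reaches from about 425 to 1125 mm from the base axis. Payload 14.9 kg.
Tool frame: the origin (TCP) lies at the very end of the fingers, on their centre line; the grasp point (between the pads) lies 19 mm behind it (r.tcp_to_grasp is the distance from the TCP to the grasp point, in mm); y points along the fingers, z is the direction in which the jaws open and shut, and the axes are right-handed (so a half turn about y gives the same grasp; the last joint's range is limited). The gripper opens to 91 mm and grips with 3 to 60 N. Pads are 32 mm wide; open, the fingers measure 118 mm over their backs; the gripper's body (76 mm by 178 mm) begins 60 mm behind the grasp point.
Start: joints at [1.098, 0.379, 1.734, -0, 1.028, -0.033], TCP at [298.04, 633.396, 213.932] pointing down, gripper open.
Joint ranges: [-2.77, 2.77], [-0.74, 2.19], [0, 2.66], [-1.06, 4.2], [0.31, 2.87], [-3.08, 3.08]. Speed limits (rad/s): [1.89, 1.89, 2.39, 3.14, 3.14, 3.14].

### API

Orientations are given as [roll, pitch, yaw] about the fixed x, y, z axes, in that order (R = Rz(yaw) Ry(pitch) Rx(roll)).
In Python, from bench import r, cams gives the robot as it stands.
- The arm moves only by the tool carry_out, never from a script. Its argument "commands" is a list of rows, each an object with "grip": the closure, from 0 (fully open) to 1 (shut); "dp": the shift along the tool's x, y, z in mm, a list of three; "twist": the turn, a rotation vector about the tool's x, y, z in degrees, a list of three. A call has exactly 5 rows; each row shifts and turns the commanded pose from where the row before left it, along the tool's axes as they then stand; what a row does not reach is not made up. A row lasts 1/8 s, in which the tool goes at most 62.5 mm and 10.7 degrees, less where a joint would pass 70% of its speed; a pose out of reach is approached as far as the arm can. A call is refused whole if a number of a shift passes 62.5 or a number of a turn 10.7, either way. A call with a gripper value outside its range is refused whole. The fingers move at their own pace and stop on an object; "squeeze" is the grip in N (left out, the last holds). Time passes only in rows, so rows that do not move let the fingers close, or fill a call up. It gives the time, the measured TCP pose, the force and the opening at its end, in the units of the state.
- r.sense(): the state, without advancing time (a new reading comes with each control period).
- cams.grab_frame(name): name is "scene" or "top" or "wrist"; returns a dict with "pixels" (400x640x3 uint8, red, green, blue), "range_z" (400x640 float32, mm along the optical axis (not along the pixel's ray), 0 where there is no reading), "fx", "fy", "cx", "cy" (pixels), "dist" ([k1, k2, p1, p2, k3] as OpenCV has them; the pictures are not rectified), "R" (3x3) and "t" (3): a world point X has camera coordinates R X + t; the wrist camera has in their place "mount" (4x4, takes a point from camera to tool coordinates, whose origin is the TCP and whose axes are the tool frame's). Camera axes: x right, y down, z forward; pixel columns grow to the right and rows downward; lengths in mm; the calibration is good to about 2 mm. A picture is of the moment at which its call begins: read the wrist's pose just before it.
- r.hand_in(): hands the job in, once; it reports no verdict.
The state is a dict: "time": time; "q": joint angles; "joint_velocities": joint speeds; "effort": joint torques, N m; "position": TCP position; "tcp_rot": TCP orientation; "ft_force": force on the tool from outside, world axes, zero at the start; "moment": the same for the moment, N m; "grip_width": opening from 0.0 (shut) to 1.0 (fully open).
Only numpy, scipy, OpenCV 4.12 (cv2) and the standard library are available. Lean on these libraries where they do the work, as an engineer would, in place of code of your own. Each camera call takes 0.05 s, during which the arm holds its last target. There are 200 camera calls.

### The job

The polishing kit was left stacked on the wooden sanding block; take it apart from the top, one thing at a time, and set each thing in its own place: the aluminium ring over the upright post and down onto its foot, the flat tin in the large round saucer, the cup upright in the small round saucer, and the block, once it is empty, flat in the long tray. Set things down rather than dropping them, do not tip the tin or the cup, and leave the black polish bottle just beyond the stack where it is.

Things in the scene. Friction and masses are not known exactly. Their poses are not given: they have to be found in the camera images.
- block: Wooden sanding block with a dark abrasive sole, 160 x 64 x 30 mm (x, y, z), lying flat on the bench, about 0.2 kg, the bottom of the stack. Origin: centre of its underside; x along its length, z up. Tin and cup stand on its flat top, on its long centre line, about 40 mm either side of its middle, either way round: their centres are about 80 mm apart. Take it across its 64 mm width.
- tin: Closed flat round metal tin with a dark lid, 62 mm diameter, 32 mm high, about 0.15 kg, standing on the block, with the ring lying on its lid. Origin: centre of its underside; z up.
- cup: Open white rigid mixing cup, empty, slightly tapered: 42 mm diameter at the foot, 50 mm at the rim, 60 mm high, wall 3 mm, about 50 g, standing on the block beside the tin. Origin: centre of its underside; z up.
- ring: Bare aluminium spacer ring, outer diameter 54 mm, hole 30 mm, 14 mm thick, about 70 g, lying flat on the tin's lid at the start. Origin: centre of its underside; z up (along the hole).
- big_saucer: Place of the tin: the larger grey plastic round saucer, fixed to the bench, 88 mm outer and 80 mm inner diameter, floor 3 mm above the bench, rim 7 mm above the bench. Origin: centre of its underside, on the bench; z up.
- small_saucer: Place of the cup: the smaller grey plastic round saucer, fixed to the bench, 67 mm outer and 59 mm inner diameter, floor 3 mm above the bench, rim 7 mm above the bench. Origin: centre of its underside, on the bench; z up.
- post: Place of the ring: an upright steel post, 12 mm diameter with a bevelled tip, on a round foot of 48 mm diameter and 10 mm height, fixed to the bench; the tip is 50 mm above the bench, and the ring lies flat on top of the foot around the post. Origin: centre of the foot's underside, on the bench; z up.
- cradle: Place of the block: grey plastic shallow oblong tray, fixed to the bench, 188 x 92 mm outside, 180 x 84 mm inside (x, y), floor 4 mm above the bench, rim 8 mm above the bench. Origin: centre of its underside, on the bench; x along its length, z up. The block may lie either end first.
- bottle: Bystander: black polish bottle with a paper label, 60 mm diameter, 120 mm high, standing on the bench beyond the stack. Origin: centre of its underside.
Mind the look-alikes: they are no part of the job. What is shaped like the cup but pink is not meant. What is shaped like the post but orange is not meant.

How it is judged (in metres and radians):
At the end, for the whole second after the job is handed in: Centres within 14 mm (tin, large saucer), 11 mm (cup, small saucer), 12 mm (ring, post), 16 mm (block, tray, aligned within 0.2 rad); each resting on its place's floor (under 6, 6, 14 and 7 mm above the bench), upright within 0.12 rad, released, at rest (horizontal distance between tin and big_saucer below 0.014 m and z of tin in the frame of big_saucer below 0.006 m and horizontal distance between cup and small_saucer below 0.011 m and z of cup in the frame of small_saucer below 0.006 m and horizontal distance between ring and post below 0.012 m and z of ring in the frame of post below 0.014 m and horizontal distance between block and cradle below 0.016 m and z of block in the frame of cradle below 0.007 m and angle between the x axis of block and the x axis of cradle, either way round below 0.2 rad and angle between each of block, tin, cup, ring's own z axis and vertical below 0.12 rad and linear speed of each of block, tin, cup, ring below 0.02 m/s and angular speed of each of block, tin, cup, ring below 0.2 rad/s); the robot touches nothing.
It fails at once if the block is lifted while the tin or the cup still stands on it (height (world z) of block above 0.02 m and contact force between any of tin, cup and block above 0.1 N).
It fails at once if the tin is carried off with the ring still on it (distance of tin from where it was at the start of the episode above 0.05 m and contact force between ring and tin above 0.1 N).
It fails at once if the tin or the cup is tipped over (more than 40 degrees) (angle between any of tin, cup's own z axis and vertical above 0.7 rad).
It fails at once if a thing is dropped (moves faster than 0.7 m/s, a fall of some 25 mm, out of the fingers) ((linear speed of block above 0.7 m/s and contact force between the fingers and block below 0.01 N) or (linear speed of tin above 0.7 m/s and contact force between the fingers and tin below 0.01 N) or (linear speed of cup above 0.7 m/s and contact force between the fingers and cup below 0.01 N) or (linear speed of ring above 0.7 m/s and contact force between the fingers and ring below 0.01 N)).
It fails at once if the polish bottle is pushed more than 30 mm (distance of bottle from where it was at the start of the episode above 0.03 m).
It also fails if it takes over 128 s, if anything falls off the work surface, if the arm or the gripper's body presses on something with over 40 N, if the wrist force passes 120 N, or if a joint passes its speed limit or range.

## Working session

There is one attempt and no reset: what is moved stays moved. The work goes in short steps, Python scripts to look and compute and a tool call to move; the robot and the scene stay as the last step left them, time stands still between calls to the robot, and variables do not carry over. Pictures are saved under pics/ and viewed, about 12 in all and at most 16, crops included, and the job is handed in when it is done.

Besides the shell and the picture viewer there is one more tool, called after ">>>" as name(argument=value, ...) on one line, values as JSON. carry_out: Moves the arm, as the interface text tells. Its arguments: {"type":"object","properties":{"commands":{"type":"array"},"squeeze":{"type":"number"}},"required":["commands"]}

```bash
ls; mkdir -p pics
python3 - <<'E'
from bench import r,cams
import cv2
for n in ("scene","top"):
    f=cams.grab_frame(n); cv2.imwrite(f"pics/{n}0.png",f["pixels"][:,:,::-1]); print(n,f["fx"],f["cx"],f["dist"],f["R"],f["t"])
print(r.sense(), r.tcp_to_grasp)
E
```

```text
pics
scene 516.7285521691155 326.07385494798984 [-0.11718753  0.          0.          0.          0.        ] [[ 0.82716922  0.56170197 -0.01679246]
 [ 0.34959103 -0.53774834 -0.76721107]
 [-0.43997409  0.62874289 -0.64117485]] [-454.08437902 -145.08195715 1543.41038846]
top 390.21393705841444 324.85394713944794 [0.00418589 0.         0.         0.         0.        ] [[-0.0228303  -0.99958981  0.01729107]
 [-0.99306506  0.0206793  -0.1157331 ]
 [ 0.11532807 -0.01981338 -0.99312983]] [ -1.9621507  554.1635182  998.55477232]
{'time': 0.1, 'q': array([ 1.09771225e+00,  3.79358739e-01,  1.73472723e+00, -4.54124079e-05,
        1.02849154e+00, -3.32886950e-02]), 'joint_velocities': array([-0.00012536, -0.00083474, -0.00084438, -0.00340776,  0.00124785,
        0.0001454 ]), 'effort': array([ 2.34717278e-03, -7.65037680e+01, -4.35296988e+01,  6.52851211e-02,
        3.97558417e-02, -1.57754505e-05]), 'position': array([297.87234548, 633.06492118, 213.34961398]), 'tcp_rot': array([-1.57178193e+00, -6.07365080e-06, -4.39771923e-01]), 'ft_force': array([-0.07072202, -0.08428529, -0.5816876 ]), 'moment': array([ 0.00255711,  0.02187133, -0.00102103]), 'grip_width': 1.0027792926462586} 18.8
```

View pics/scene0.png

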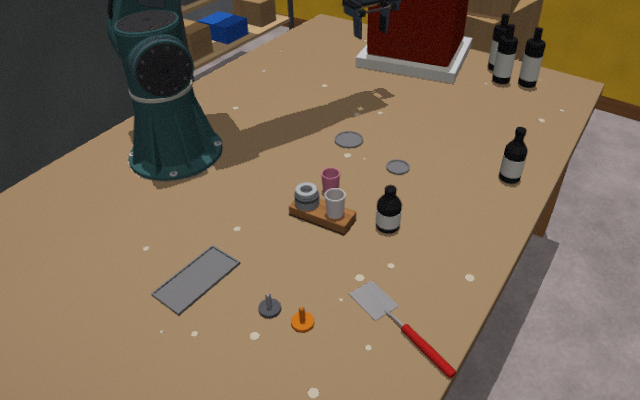

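View pics/top0.png

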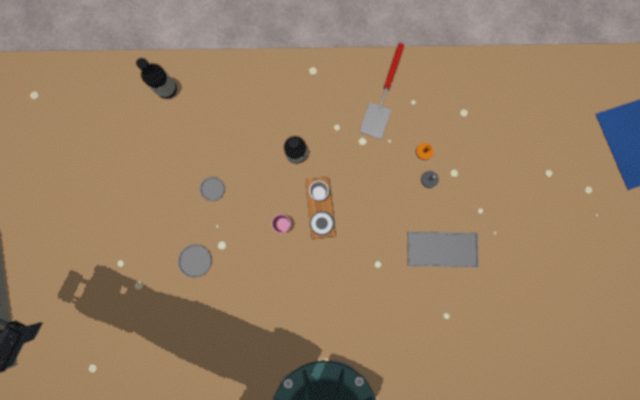

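```bash
cat > h.py <<'E'
from bench import r,cams
import cv2, numpy as np
from scipy.spatial.transform import Rotation as Ro
def K(f): return np.array([[f["fx"],0,f["cx"]],[0,f["fy"],f["cy"]],[0,0,1.]])
def pose(s=None):
    s=s or r.sense(); return Ro.from_euler("xyz",s["tcp_rot"]).as_matrix(), np.array(s["position"])
def ext(f,P=None):
    "camera->world rotation and camera centre"
    if "mount" in f:
        Rt,p=P; M=np.array(f["mount"]); return Rt@M[:3,:3], Rt@M[:3,3]+p
    R=np.array(f["R"]); return R.T, -R.T@np.array(f["t"])
def ray(f,uv,z,P=None):
    "pixels -> world points at height z (mm)"
    n=cv2.undistortPoints(np.array(uv,float).reshape(-1,1,2),K(f),np.array(f["dist"],float))[:,0]
    A,c=ext(f,P); d=np.c_[n,np.ones(len(n))]@A.T
    return c+d*((z-c[2])/d[:,2])[:,None]
def cloud(f,P=None):
    "world point per pixel"
    h,w=f["range_z"].shape; g=np.stack(np.meshgrid(np.arange(w),np.arange(h)),-1).reshape(-1,1,2).astype(float)
    n=cv2.undistortPoints(g,K(f),np.array(f["dist"],float))[:,0]
    A,c=ext(f,P); d=np.c_[n,np.ones(len(n))]*f["range_z"].reshape(-1,1)
    return (c+d@A.T).reshape(h,w,3)
def save(f,name,u0=0,v0=0,w=640,h=400,k=1):
    im=f["pixels"][v0:v0+h,u0:u0+w,::-1]
    cv2.imwrite("pics/"+name,cv2.resize(im,None,fx=k,fy=k,interpolation=cv2.INTER_CUBIC))
E
python3 - <<'E'
from h import *
f=cams.grab_frame("top")
im=f["pixels"][:,:,::-1]
a=cv2.resize(im[125:275,250:350],None,fx=4,fy=4,interpolation=2); b=cv2.resize(im[125:275,400:490],None,fx=4,fy=4,interpolation=2)
cv2.imwrite("pics/topcrop.png",np.hstack([a,b]))
for n,uv,z in [("tin-ring",(322,223),76),("cup",(319,191),90),("pink",(283,224),60),("post",(430,179),10),("orange",(425,151),10),("cradle",(442.5,249.5),8),("small",(213,188.5),7),("big",(195.5,261),7),("bottle",(296,148),120)]:
    print(n,ray(f,[uv],z).round(0), f["range_z"][int(uv[1]),int(uv[0])])
c=cloud(f)
# heights in stack zone
x,y,z=c[...,0],c[...,1],c[...,2]
print("bench z",np.median(z[150:250,230:260]))
for n,lo,hi,sl in [("ring top",72,82,np.s_[195:245,295:345]),("cup top",80,96,np.s_[165:215,295:345]),("block top",26,33,np.s_[160:260,290:350]),("bottle",30,125,np.s_[125:175,270:320])]:
    m=np.zeros(z.shape,bool); m[sl]=True; m&=(z>lo)&(z<hi); print(n,m.sum(),c[m].mean(0).round(1) if m.any() else 0)
    if n=="block top": print(cv2.minAreaRect(c[m][:,:2].astype(np.float32)))
E
```

```text
tin-ring [[491.  -5.  76.]] 992.9983
cup [[570.   1.  90.]] 1034.0598
pink [[492.  94.  60.]] 1050.0876
post [[ 608. -303.   10.]] 1044.4005
orange [[ 687. -293.   10.]] 1054.7367
cradle [[ 417. -326.    8.]] 1048.0602
small [[595. 287.   7.]] 1060.6732
big [[402. 331.   7.]] 1032.9158
bottle [[674.  55. 120.]] 964.8054
bench z -0.36205120153738335
ring top 243 [491.4  -2.2  75.6]
cup top 84 [574.2   3.5  88.6]
block top 698 [545.2   3.   29.7]
((563.5284423828125, 7.011085510253906), (224.00784301757812, 86.34680938720703), 14.410086631774902)
bottle 489 [679.5  60.6  86.7]
```

View pics/topcrop.png

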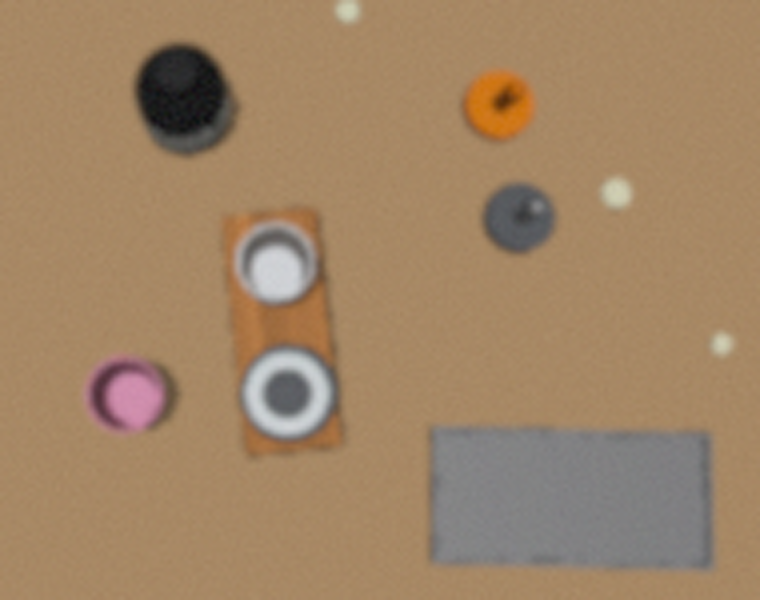

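Run:
```python
from h import *
f=cams.grab_frame("top")
L=lambda p:[(250+x/4-.4,125+y/4-.4) for x,y in p]; Rr=lambda p:[(400+(x-400)/4-.4,125+y/4-.4) for x,y in p]
def rect(p): 
    c=p[:,:2].mean(0); e=[np.linalg.norm(p[i,:2]-p[(i+1)%4,:2]) for i in range(4)]
    l=0 if e[0]>e[1] else 1; d=p[(l+1)%4]-p[l]+p[(l+2)%4]-p[(l+3)%4]
    return c.round(1),np.round(e),np.degrees(np.arctan2(d[1],d[0])).round(1)
print("block",rect(ray(f,L([(223,213),(318,208),(343,444),(247,455)]),30)))
print("cradle",rect(ray(f,Rr([(431,428),(710,431),(712,568),(431,563)]),8)))
print("ring",ray(f,L([(289,393)]),76),"cup",ray(f,L([(277,262)]),90),"post",ray(f,Rr([(519,218)]),10))
g=f["pixels"].astype(float)
# saucers by Hough-free contour: grey darker discs
for n,u,v in [("small",213,188),("big",195,261),("foot",430,179)]:
    sub=f["pixels"][v-25:v+26,u-25:u+26]; s=cv2.cvtColor(sub,cv2.COLOR_RGB2HSV)[...,1]
    m=(s<60).astype(np.uint8); N,lab,st,ce=cv2.connectedComponentsWithStats(m); k=1+np.argmax(st[1:,4])
    z=10 if n=="foot" else 7
    print(n,st[k],ray(f,[ce[k]+[u-25,v-25]],z).round(1), "diam",2*np.sqrt(st[k][4]/np.pi)*1040/f["fx"])
P=pose(); w=cams.grab_frame("wrist"); print(np.array(w["mount"]).round(3),w["fx"])
```

```text
block (array([536.4,  -1.6]), array([ 63., 158.,  63., 161.]), np.float64(-175.4))
cradle (array([ 418.6, -326.2]), array([189.,  91., 188.,  90.]), np.float64(-92.1))
ring [[491.39178236  -4.32557147  76.        ]] cup [[572.57185869   1.52698376  90.        ]] post [[ 608.09972448 -300.82859704   10.        ]]
small [ 12  14  25  24 478] [[594.8 290.1   7. ]] diam 65.75057726629278
big [  8   8  34  34 884] [[403.3 334.    7. ]] diam 89.41528277251497
foot [ 16  17  18  17 226] [[ 608.7 -300.9   10. ]] diam 45.21055530964441
[[-1.00000e-03  9.65000e-01  2.63000e-01 -7.35500e+01]
 [-1.00000e-03 -2.63000e-01  9.65000e-01 -1.71174e+02]
 [ 1.00000e+00  1.00000e-03  1.00000e-03 -2.56000e-01]
 [ 0.00000e+00  0.00000e+00  0.00000e+00  1.00000e+00]] 295.9029209946391
```

>>> carry_out(commands=[{"grip":0,"dp":[0,0,0],"twist":[0,-9.9,0]},{"grip":0,"dp":[0,0,0],"twist":[0,-9.9,0]},{"grip":0,"dp":[0,0,0],"twist":[0,-9.9,0]},{"grip":0,"dp":[11.9,0,-54.2],"twist":[0,0,0]},{"grip":0,"dp":[11.9,0,-54.2],"twist":[0,0,0]}], squeeze=15)

```text
time: 0.88
position: [330.3, 526.0, 213.6]
tcp_rot: [-1.571, 0.0, 0.08]
ft_force: [1.2, 1.1, 0.3]
grip_width: 0.999
```

>>> carry_out(commands=[{"grip":0,"dp":[11.9,0,-54.2],"twist":[0,0,0]},{"grip":0,"dp":[11.9,0,-54.2],"twist":[0,0,0]},{"grip":0,"dp":[11.9,0,-54.2],"twist":[0,0,0]},{"grip":0,"dp":[11.9,0,-54.2],"twist":[0,0,0]},{"grip":0,"dp":[11.9,0,-54.2],"twist":[0,0,0]}])

```text
time: 1.5
position: [411.1, 260.0, 214.1]
tcp_rot: [-1.571, -0.0, 0.079]
ft_force: [0.3, 0.7, -0.4]
grip_width: 1.002
```

>>> carry_out(commands=[{"grip":0,"dp":[11.9,0,-54.2],"twist":[0,0,0]},{"grip":0,"dp":[11.9,0,-54.2],"twist":[0,0,0]},{"grip":0,"dp":[11.9,0,-54.2],"twist":[0,0,0]},{"grip":0,"dp":[11.9,0,-54.2],"twist":[0,0,0]},{"grip":0,"dp":[11.9,0,-54.2],"twist":[0,0,0]}])

```text
time: 2.12
position: [491.8, -5.7, 214.2]
tcp_rot: [-1.571, -0.001, 0.078]
ft_force: [1.1, 1.0, -0.2]
grip_width: 0.999
```

Run:
```python
from h import *
s=r.sense(); P=pose(s); print(s["position"],s["tcp_rot"])
f=cams.grab_frame("wrist"); save(f,"w1.png")
c=cloud(f,P); z=c[...,2]
def fit(lo,hi,x0,y0,rad):
    m=(z>lo)&(z<hi)&(np.hypot(c[...,0]-x0,c[...,1]-y0)<rad); p=c[m][:,:2].astype(np.float32)
    print(lo,hi,m.sum(),c[m].mean(0).round(1),cv2.minEnclosingCircle(p) if len(p) else 0)
fit(71,80,491,-4,45); fit(84,95,572,1,40)
```

```text
[491.77584887  -5.66917582 214.18840147] [-1.57084307e+00 -5.91852585e-04  7.84197705e-02]
71 80 1339 [491.8  -3.5  76.2] ((492.9344787597656, -3.4793519973754883), 26.93959617614746)
84 95 209 [556.4   1.   89.2] ((566.219970703125, 1.7551631927490234), 23.15011215209961)
```

View pics/w1.png

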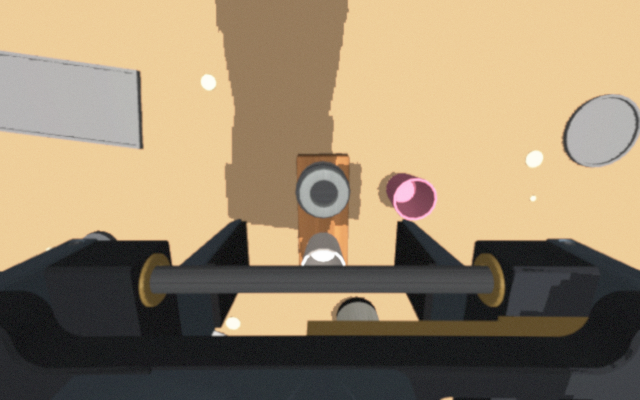

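>>> carry_out(commands=[{"grip":0,"dp":[0.5,50,2],"twist":[0,0,0]},{"grip":0,"dp":[0,50,0],"twist":[0,0,0]},{"grip":0,"dp":[0,35,0],"twist":[0,0,0]},{"grip":0,"dp":[0,20,0],"twist":[0,0,0]},{"grip":0,"dp":[0,0,0],"twist":[0,0,0]}])

```text
time: 2.8
position: [490.8, -1.7, 57.8]
tcp_rot: [-1.57, 0.003, 0.078]
ft_force: [1.0, -0.7, 1.2]
grip_width: 0.995
```

>>> carry_out(commands=[{"grip":1,"dp":[0,0,0],"twist":[0,0,0]},{"grip":1,"dp":[0,0,0],"twist":[0,0,0]},{"grip":1,"dp":[0,0,0],"twist":[0,0,0]},{"grip":1,"dp":[0,0,0],"twist":[0,0,0]},{"grip":1,"dp":[0,0,0],"twist":[0,0,0]}])

```text
time: 3.42
position: [492.3, -1.8, 59.6]
tcp_rot: [-1.571, -0.001, 0.079]
ft_force: [-2.0, -0.4, 7.8]
grip_width: 0.667
```

>>> carry_out(commands=[{"grip":0,"dp":[0,0,0],"twist":[0,0,0]},{"grip":0,"dp":[0,0,0],"twist":[0,0,0]},{"grip":0,"dp":[0,0,0],"twist":[0,0,0]},{"grip":0,"dp":[0,-5.5,0],"twist":[0,0,0]},{"grip":0,"dp":[0,0,-1.5],"twist":[0,0,0]}])

```text
time: 4.05
position: [492.2, -3.3, 64.9]
tcp_rot: [-1.571, -0.001, 0.079]
ft_force: [-0.1, 0.3, 0.1]
grip_width: 1.002
```

>>> carry_out(commands=[{"grip":1,"dp":[0,0,0],"twist":[0,0,0]},{"grip":1,"dp":[0,0,0],"twist":[0,0,0]},{"grip":1,"dp":[0,0,0],"twist":[0,0,0]},{"grip":1,"dp":[0,0,0],"twist":[0,0,0]},{"grip":1,"dp":[0,0,0],"twist":[0,0,0]}])

```text
time: 4.68
position: [491.9, -3.3, 64.4]
tcp_rot: [-1.571, 0.0, 0.079]
ft_force: [0.3, 0.0, 0.5]
grip_width: 0.591
```

>>> carry_out(commands=[{"grip":1,"dp":[0,0,0],"twist":[0,0,0]},{"grip":1,"dp":[0,0,0],"twist":[0,0,0]},{"grip":1,"dp":[0,0,0],"twist":[0,0,0]},{"grip":1,"dp":[0,0,0],"twist":[0,0,0]},{"grip":1,"dp":[0,0,0],"twist":[0,0,0]}])

```text
time: 5.3
position: [491.9, -3.2, 64.4]
tcp_rot: [-1.571, -0.0, 0.079]
ft_force: [-0.4, 0.1, -0.7]
grip_width: 0.592
```

>>> carry_out(commands=[{"grip":1,"dp":[0,-5,0],"twist":[0,0,0]},{"grip":1,"dp":[0,-15,0],"twist":[0,0,0]},{"grip":1,"dp":[0,-30,0],"twist":[0,0,0]},{"grip":1,"dp":[0,-30,0],"twist":[0,0,0]},{"grip":1,"dp":[9.3,0,-30.6],"twist":[0,0,0]}])

```text
time: 5.92
position: [504.9, -32.6, 147.8]
tcp_rot: [-1.571, -0.004, 0.081]
ft_force: [0.7, -0.4, -0.2]
grip_width: 0.595
```

>>> carry_out(commands=[{"grip":1,"dp":[14,0,-46],"twist":[0,0,0]},{"grip":1,"dp":[14,0,-46],"twist":[0,0,0]},{"grip":1,"dp":[14,0,-46],"twist":[0,0,0]},{"grip":1,"dp":[14,0,-46],"twist":[0,0,0]},{"grip":1,"dp":[14,0,-46],"twist":[0,0,0]}])

```text
time: 6.55
position: [592.0, -258.5, 145.8]
tcp_rot: [-1.571, -0.001, 0.078]
ft_force: [0.3, -0.6, -0.4]
grip_width: 0.596
```

>>> carry_out(commands=[{"grip":1,"dp":[9.3,0,-30.7],"twist":[0,0,0]},{"grip":1,"dp":[4,0,-15],"twist":[0,0,0]},{"grip":1,"dp":[0,0,0],"twist":[0,0,0]},{"grip":1,"dp":[0,0,0],"twist":[0,0,0]},{"grip":1,"dp":[0,0,0],"twist":[0,0,0]}])

```text
time: 7.18
position: [608.0, -300.4, 144.6]
tcp_rot: [-1.571, 0.0, 0.079]
ft_force: [0.1, -0.3, 0.3]
grip_width: 0.589
```

Run:
```python
from h import *
s=r.sense(); P=pose(s); print(s["position"],s["tcp_rot"],s["grip_width"])
f=cams.grab_frame("wrist"); save(f,"w2.png",200,100,260,200,3)
c=cloud(f,P); z=c[...,2]
p0=s["position"]
m=(np.hypot(c[...,0]-p0[0],c[...,1]-p0[1])<33)&(z>p0[2]+4)&(z<p0[2]+20)&(np.abs(c[...,1]-p0[1])<26); print("ring",m.sum(),c[m].mean(0),cv2.minEnclosingCircle(c[m][:,:2].astype(np.float32)))
for lo,hi,R in [(6,14,40),(35,56,30)]:
    m=(z>lo)&(z<hi)&(np.hypot(c[...,0]-608,c[...,1]+301)<R)
    print(m.sum(),c[m].mean(0) if m.any() else 0, cv2.minEnclosingCircle(c[m][:,:2].astype(np.float32)) if m.any() else 0)
```

```text
[ 608.01470407 -300.35211591  144.57342046] [-1.57062923e+00  2.19709704e-04  7.94198137e-02] 0.5890526461337037
ring 2980 [ 597.33308519 -300.86746156  156.01733965] ((606.3374633789062, -298.5837707519531), 29.055198669433594)
1071 [ 604.56094087 -303.03069181   10.42820363] ((610.2589111328125, -302.3924255371094), 23.6412296295166)
86 [ 606.76395711 -302.60657849   45.35849486] ((608.738037109375, -302.4094543457031), 5.389259338378906)
```

View pics/w2.png

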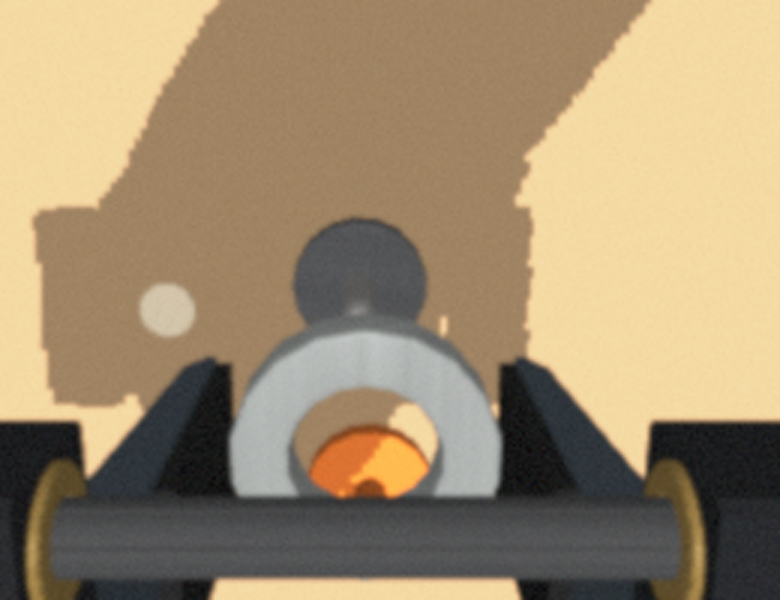

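>>> carry_out(commands=[{"grip":1,"dp":[0,35,-1.5],"twist":[0,0,0]},{"grip":1,"dp":[0,35,0],"twist":[0,0,0]},{"grip":1,"dp":[0,25,0],"twist":[0,0,0]},{"grip":1,"dp":[0,15,0],"twist":[0,0,0]},{"grip":1,"dp":[0,10,0],"twist":[0,0,0]}])

```text
time: 7.85
position: [608.6, -302.9, 24.1]
tcp_rot: [-1.571, -0.0, 0.079]
ft_force: [-0.9, -0.0, -0.7]
grip_width: 0.593
```

>>> carry_out(commands=[{"grip":1,"dp":[0,5,0],"twist":[0,0,0]},{"grip":1,"dp":[0,4,0],"twist":[0,0,0]},{"grip":1,"dp":[0,2,0],"twist":[0,0,0]},{"grip":1,"dp":[0,0,0],"twist":[0,0,0]},{"grip":1,"dp":[0,0,0],"twist":[0,0,0]}])

```text
time: 8.48
position: [608.5, -302.9, 13.7]
tcp_rot: [-1.571, -0.0, 0.079]
ft_force: [-0.2, 0.3, -1.1]
grip_width: 0.59
```

>>> carry_out(commands=[{"grip":1,"dp":[0,1,0],"twist":[0,0,0]},{"grip":1,"dp":[0,0.5,0],"twist":[0,0,0]},{"grip":1,"dp":[0,0,0],"twist":[0,0,0]},{"grip":1,"dp":[0,0,0],"twist":[0,0,0]},{"grip":1,"dp":[0,0,0],"twist":[0,0,0]}])

```text
time: 9.1
position: [608.5, -302.9, 12.3]
tcp_rot: [-1.571, -0.0, 0.079]
ft_force: [-2.2, 0.8, 4.6]
grip_width: 0.592
```

>>> carry_out(commands=[{"grip":0,"dp":[0,0,0],"twist":[0,0,0]},{"grip":0,"dp":[0,0,0],"twist":[0,0,0]},{"grip":0,"dp":[0,0,0],"twist":[0,0,0]},{"grip":0,"dp":[0,0,0],"twist":[0,0,0]},{"grip":0,"dp":[0,-10,0],"twist":[0,0,0]}])

```text
time: 9.72
position: [607.9, -302.6, 21.6]
tcp_rot: [-1.57, 0.001, 0.079]
ft_force: [0.1, 0.5, -0.5]
grip_width: 1.0
```

>>> carry_out(commands=[{"grip":0,"dp":[0,-50,0],"twist":[0,0,0]},{"grip":0,"dp":[0,-50,0],"twist":[0,0,0]},{"grip":0,"dp":[0,-40,0],"twist":[0,0,0]},{"grip":0,"dp":[-14,0,46],"twist":[0,0,0]},{"grip":0,"dp":[-14,0,46],"twist":[0,0,0]}])

```text
time: 10.35
position: [573.0, -212.6, 163.2]
tcp_rot: [-1.572, -0.002, 0.078]
ft_force: [0.5, -0.2, -0.1]
grip_width: 0.999
```

>>> carry_out(commands=[{"grip":0,"dp":[-14,0,46],"twist":[0,0,0]},{"grip":0,"dp":[-14,0,46],"twist":[0,0,0]},{"grip":0,"dp":[-14,0,46],"twist":[0,0,0]},{"grip":0,"dp":[-14,0,46],"twist":[0,0,0]},{"grip":0,"dp":[-9,0,31],"twist":[0,0,0]}])

```text
time: 10.98
position: [490.8, -2.5, 162.6]
tcp_rot: [-1.571, -0.001, 0.079]
ft_force: [-0.4, -0.5, 0.3]
grip_width: 0.997
```

Run:
```python
from h import *
s=r.sense(); P=pose(s); print(s["position"],s["tcp_rot"],s["grip_width"])
f=cams.grab_frame("wrist"); save(f,"w3.png")
c=cloud(f,P); z=c[...,2]
def fit(n,lo,hi,x0,y0,rad,c=c):
    z=c[...,2]; m=(z>lo)&(z<hi)&(np.hypot(c[...,0]-x0,c[...,1]-y0)<rad); p=c[m][:,:2].astype(np.float32)
    print(n,m.sum(),c[m].mean(0).round(1) if len(p) else 0,cv2.minEnclosingCircle(p) if len(p) else 0)
fit("tin",57,66,491,-4,45); fit("cup",84,95,572,1,40)
t=cams.grab_frame("top"); ct=cloud(t)
fit("ring placed",18,30,608,-302,45,ct); fit("tin top",57,66,491,-4,45,ct)
save(t,"t3.png",400,140,60,60,8)
```

```text
[490.75065447  -2.52526745 162.59735212] [-1.57081616e+00 -6.61762775e-04  7.93018040e-02] 0.9973064276265726
tin 3159 [492.8  -2.   62.4] ((493.9371032714844, -1.907002568244934), 30.958539962768555)
cup 437 [588.6   3.5  88.7] ((575.1448974609375, 2.516653299331665), 24.41831398010254)
ring placed 222 [ 605.9 -299.9   23.7] ((606.40576171875, -301.340087890625), 27.01453971862793)
tin top 0 0 0
```

View pics/t3.png

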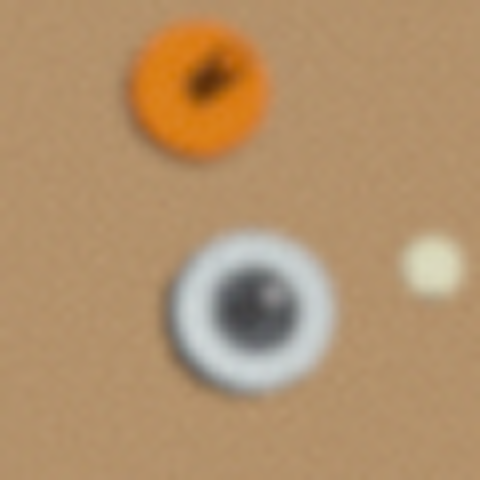

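>>> carry_out(commands=[{"grip":0,"dp":[2.8,50,0.3],"twist":[0,0,0]},{"grip":0,"dp":[0,40,0],"twist":[0,0,0]},{"grip":0,"dp":[0,20,0],"twist":[0,0,0]},{"grip":0,"dp":[0,9.5,0],"twist":[0,0,0]},{"grip":0,"dp":[0,0,0],"twist":[0,0,0]}], squeeze=20)

```text
time: 11.7
position: [494.6, -3.9, 42.6]
tcp_rot: [-1.571, 0.0, 0.078]
ft_force: [-0.0, -1.6, 0.4]
grip_width: 1.0
```

>>> carry_out(commands=[{"grip":1,"dp":[0,0,0],"twist":[0,0,0]},{"grip":1,"dp":[0,0,0],"twist":[0,0,0]},{"grip":1,"dp":[0,0,0],"twist":[0,0,0]},{"grip":1,"dp":[0,0,0],"twist":[0,0,0]},{"grip":1,"dp":[0,0,0],"twist":[0,0,0]}])

```text
time: 12.32
position: [494.6, -3.5, 42.9]
tcp_rot: [-1.571, -0.0, 0.079]
ft_force: [-1.6, 0.7, 7.8]
grip_width: 0.679
```

>>> carry_out(commands=[{"grip":1,"dp":[0,0,0],"twist":[0,0,0]},{"grip":1,"dp":[0,-3,0],"twist":[0,0,0]},{"grip":1,"dp":[0,-10,0],"twist":[0,0,0]},{"grip":1,"dp":[0,-20,0],"twist":[0,0,0]},{"grip":1,"dp":[0,0,0],"twist":[0,0,0]}])

```text
time: 12.95
position: [495.3, -3.6, 76.8]
tcp_rot: [-1.571, -0.003, 0.079]
ft_force: [0.8, -0.5, -1.9]
grip_width: 0.675
```

>>> carry_out(commands=[{"grip":1,"dp":[0,-27,0],"twist":[0,0,0]},{"grip":1,"dp":[0,-27,0],"twist":[0,0,0]},{"grip":1,"dp":[-4,0,21.5],"twist":[0,0,0]},{"grip":1,"dp":[-8.1,0,43],"twist":[0,0,0]},{"grip":1,"dp":[-8.1,0,43],"twist":[0,0,0]}])

```text
time: 13.58
position: [465.2, 102.9, 129.1]
tcp_rot: [-1.571, 0.0, 0.078]
ft_force: [0.3, -0.7, -1.6]
grip_width: 0.675
```

>>> carry_out(commands=[{"grip":1,"dp":[-8.1,0,43],"twist":[0,0,0]},{"grip":1,"dp":[-8.1,0,43],"twist":[0,0,0]},{"grip":1,"dp":[-8.1,0,43],"twist":[0,0,0]},{"grip":1,"dp":[-8.1,0,43],"twist":[0,0,0]},{"grip":1,"dp":[-8.1,0,43],"twist":[0,0,0]}])

```text
time: 14.2
position: [407.8, 314.5, 129.0]
tcp_rot: [-1.571, 0.0, 0.079]
ft_force: [-0.3, -0.3, -1.2]
grip_width: 0.676
```

>>> carry_out(commands=[{"grip":1,"dp":[-4,0,21.5],"twist":[0,0,0]},{"grip":1,"dp":[0,0,0],"twist":[0,0,0]},{"grip":1,"dp":[0,0,0],"twist":[0,0,0]},{"grip":1,"dp":[0,0,0],"twist":[0,0,0]},{"grip":1,"dp":[0,0,0],"twist":[0,0,0]}])

```text
time: 14.82
position: [403.1, 333.7, 129.4]
tcp_rot: [-1.571, 0.0, 0.078]
ft_force: [-0.6, 0.3, -1.7]
grip_width: 0.674
```

```bash
cat >> h.py <<'E'
def fit(n,c,lo,hi,x0,y0,rad):
    z=c[...,2]; m=(z>lo)&(z<hi)&(np.hypot(c[...,0]-x0,c[...,1]-y0)<rad); p=c[m][:,:2].astype(np.float32)
    print(n,m.sum(),c[m].mean(0).round(1) if len(p) else 0,cv2.minEnclosingCircle(p) if len(p) else 0)
E
python3 - <<'E'
from h import *
s=r.sense(); P=pose(s); print(s["position"],s["tcp_rot"],s["grip_width"])
f=cams.grab_frame("wrist"); save(f,"w4.png",160,40,320,260,2)
c=cloud(f,P); p=s["position"]
fit("saucer",c,2.3,12,403,334,55)
E
```

```text
[403.05643961 333.69789223 129.42069991] [-1.57086368e+00  5.15886726e-05  7.76410643e-02] 0.6741908477642602
saucer 2830 [386.7 333.8   4.4] ((397.99530029296875, 336.1367492675781), 52.432518005371094)
```

View pics/w4.png

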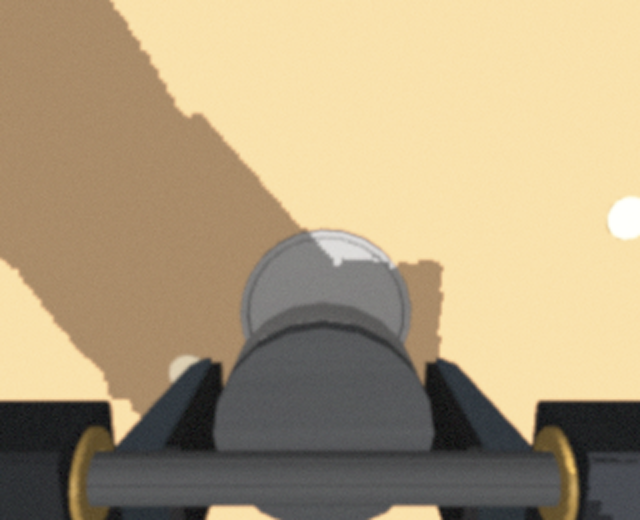

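Run:
```python
from h import *
f=cams.grab_frame("wrist"); P=pose()
p=ray(f,[(160+x/2-.3,40+y/2-.3) for x,y in [(240,308),(410,308),(325,229),(264,254),(386,254)]],7,P)[:,:2]
from scipy.optimize import least_squares
print(p.round(1),least_squares(lambda q:np.hypot(*(p-q[:2]).T)-44,[403,334]).x)
```

```text
[[403.8 291.1]
 [397.  377.6]
 [360.5 331.1]
 [375.2 301.8]
 [370.5 362.4]] [404.5280412  334.63745853]
```

>>> carry_out(commands=[{"grip":1,"dp":[2.5,35,0.5],"twist":[0,0,0]},{"grip":1,"dp":[0,35,0],"twist":[0,0,0]},{"grip":1,"dp":[0,22,0],"twist":[0,0,0]},{"grip":1,"dp":[0,10,0],"twist":[0,0,0]},{"grip":1,"dp":[0,4,0],"twist":[0,0,0]}])

```text
time: 15.55
position: [405.4, 335.0, 23.4]
tcp_rot: [-1.571, 0.0, 0.078]
ft_force: [0.0, 1.0, -1.1]
grip_width: 0.675
```

>>> carry_out(commands=[{"grip":1,"dp":[0,4,0],"twist":[0,0,0]},{"grip":1,"dp":[0,1.5,0],"twist":[0,0,0]},{"grip":1,"dp":[0,0,0],"twist":[0,0,0]},{"grip":1,"dp":[0,0,0],"twist":[0,0,0]},{"grip":1,"dp":[0,0,0],"twist":[0,0,0]}])

```text
time: 16.18
position: [405.4, 335.1, 18.1]
tcp_rot: [-1.571, -0.0, 0.079]
ft_force: [0.1, -0.3, -0.5]
grip_width: 0.675
```

>>> carry_out(commands=[{"grip":1,"dp":[0,1.2,0],"twist":[0,0,0]},{"grip":1,"dp":[0,0.8,0],"twist":[0,0,0]},{"grip":1,"dp":[0,0.6,0],"twist":[0,0,0]},{"grip":1,"dp":[0,0,0],"twist":[0,0,0]},{"grip":1,"dp":[0,0,0],"twist":[0,0,0]}])

```text
time: 16.8
position: [405.3, 335.0, 15.8]
tcp_rot: [-1.571, 0.0, 0.079]
ft_force: [-4.3, -4.1, 12.7]
grip_width: 0.677
```

>>> carry_out(commands=[{"grip":0,"dp":[0,0,0],"twist":[0,0,0]},{"grip":0,"dp":[0,0,0],"twist":[0,0,0]},{"grip":0,"dp":[0,0,0],"twist":[0,0,0]},{"grip":0,"dp":[0,0,0],"twist":[0,0,0]},{"grip":0,"dp":[0,-10,0],"twist":[0,0,0]}])

```text
time: 17.42
position: [404.9, 334.7, 25.2]
tcp_rot: [-1.572, 0.001, 0.079]
ft_force: [-0.3, -0.3, 0.5]
grip_width: 1.003
```

>>> carry_out(commands=[{"grip":0,"dp":[0,-50,0],"twist":[0,0,0]},{"grip":0,"dp":[0,-50,0],"twist":[0,0,0]},{"grip":0,"dp":[0,-40,0],"twist":[0,0,0]},{"grip":0,"dp":[17.8,0,-43.1],"twist":[0,0,0]},{"grip":0,"dp":[17.8,0,-43.1],"twist":[0,0,0]}])

```text
time: 18.05
position: [448.1, 251.2, 166.7]
tcp_rot: [-1.57, -0.002, 0.08]
ft_force: [0.3, -0.0, -1.5]
grip_width: 0.999
```

>>> carry_out(commands=[{"grip":0,"dp":[17.8,0,-43.1],"twist":[0,0,0]},{"grip":0,"dp":[17.8,0,-43.1],"twist":[0,0,0]},{"grip":0,"dp":[17.8,0,-43.1],"twist":[0,0,0]},{"grip":0,"dp":[17.8,0,-43.1],"twist":[0,0,0]},{"grip":0,"dp":[17.8,0,-43.1],"twist":[0,0,0]}])

```text
time: 18.68
position: [553.8, 42.5, 166.1]
tcp_rot: [-1.571, -0.001, 0.078]
ft_force: [-0.5, 0.2, -1.5]
grip_width: 0.997
```

>>> carry_out(commands=[{"grip":0,"dp":[17.8,0,-43.1],"twist":[0,0,0]},{"grip":0,"dp":[0,0,0],"twist":[0,0,0]},{"grip":0,"dp":[0,0,0],"twist":[0,0,0]},{"grip":0,"dp":[0,0,0],"twist":[0,0,0]},{"grip":0,"dp":[0,0,0],"twist":[0,0,0]}])

```text
time: 19.3
position: [574.0, 3.2, 165.5]
tcp_rot: [-1.571, -0.0, 0.08]
ft_force: [0.1, -0.0, -0.6]
grip_width: 1.002
```

Run:
```python
from h import *
s=r.sense(); P=pose(s); print(s["position"],s["tcp_rot"],s["grip_width"])
f=cams.grab_frame("wrist"); save(f,"w5.png",160,90,320,240,2)
c=cloud(f,P)
fit("cup rim",c,86,94,574,2.5,32)
z=c[...,2]; m=(z>27)&(z<33)&(np.hypot(c[...,0]-535,c[...,1])<100); print("block",cv2.minAreaRect(c[m][:,:2].astype(np.float32)))
t=cams.grab_frame("top"); ct=cloud(t)
fit("tin placed",ct,30,40,404,334,50); fit("cup rim t",ct,84,94,574,2.5,32)
u=t["pixels"]; save(t,"t5.png",165,230,60,60,8)
```

```text
[574.03629487   3.21761159 165.49579503] [-1.57078471e+00 -7.81558737e-05  7.96553837e-02] 1.0023826876159414
cup rim 679 [575.3   2.4  89.9] ((574.3169555664062, 2.2978949546813965), 24.855934143066406)
block ((535.2318115234375, 28.55791473388672), (160.35301208496094, 122.51619720458984), 4.766292572021484)
tin placed 462 [402.4 334.9  34.6] ((401.6108093261719, 334.7673645019531), 31.52860450744629)
cup rim t 0 0 0
```

View pics/w5.png

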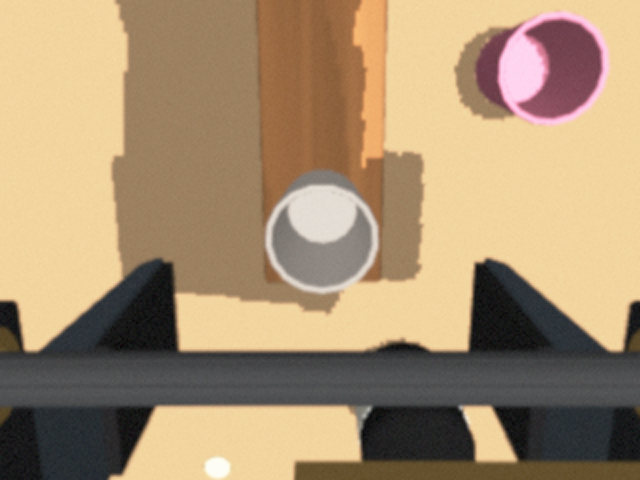

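View pics/t5.png

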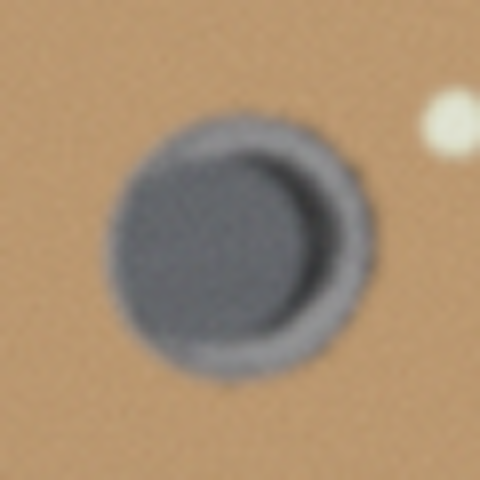

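>>> carry_out(commands=[{"grip":0,"dp":[0,40,-0.8],"twist":[0,0,0]},{"grip":0,"dp":[0,40,0],"twist":[0,0,0]},{"grip":0,"dp":[0,25,0],"twist":[0,0,0]},{"grip":0,"dp":[0,10,0],"twist":[0,0,0]},{"grip":0,"dp":[0,0,0],"twist":[0,0,0]}], squeeze=10)

```text
time: 20.02
position: [574.3, 1.8, 50.3]
tcp_rot: [-1.571, 0.001, 0.079]
ft_force: [-0.2, -0.1, 0.1]
grip_width: 0.999
```

>>> carry_out(commands=[{"grip":1,"dp":[0,0,0],"twist":[0,0,0]},{"grip":1,"dp":[0,0,0],"twist":[0,0,0]},{"grip":1,"dp":[0,0,0],"twist":[0,0,0]},{"grip":1,"dp":[0,0,0],"twist":[0,0,0]},{"grip":1,"dp":[0,0,0],"twist":[0,0,0]}])

```text
time: 20.65
position: [574.5, 1.7, 50.5]
tcp_rot: [-1.571, -0.0, 0.078]
ft_force: [0.6, 2.0, 1.9]
grip_width: 0.545
```

>>> carry_out(commands=[{"grip":1,"dp":[0,0,0],"twist":[0,0,0]},{"grip":1,"dp":[0,0,0],"twist":[0,0,0]},{"grip":1,"dp":[0,0,0],"twist":[0,0,0]},{"grip":1,"dp":[0,0,0],"twist":[0,0,0]},{"grip":1,"dp":[0,0,0],"twist":[0,0,0]}])

```text
time: 21.28
position: [574.5, 1.7, 50.4]
tcp_rot: [-1.571, -0.0, 0.079]
ft_force: [-0.3, 1.6, 4.5]
grip_width: 0.541
```

>>> carry_out(commands=[{"grip":1,"dp":[0,-3,0],"twist":[0,0,0]},{"grip":1,"dp":[0,-10,0],"twist":[0,0,0]},{"grip":1,"dp":[0,-25,0],"twist":[0,0,0]},{"grip":1,"dp":[0,-30,0],"twist":[0,0,0]},{"grip":1,"dp":[0,-20,0],"twist":[0,0,0]}])

```text
time: 21.9
position: [574.7, 1.6, 140.1]
tcp_rot: [-1.571, -0.001, 0.079]
ft_force: [-0.5, -0.3, -0.6]
grip_width: 0.548
```

>>> carry_out(commands=[{"grip":1,"dp":[3,0,20.4],"twist":[0,0,0]},{"grip":1,"dp":[6.1,0,40.8],"twist":[0,0,0]},{"grip":1,"dp":[6.1,0,40.8],"twist":[0,0,0]},{"grip":1,"dp":[6.1,0,40.8],"twist":[0,0,0]},{"grip":1,"dp":[6.1,0,40.8],"twist":[0,0,0]}])

```text
time: 22.52
position: [586.4, 189.1, 137.3]
tcp_rot: [-1.571, 0.001, 0.079]
ft_force: [0.7, -0.1, -0.5]
grip_width: 0.544
```

>>> carry_out(commands=[{"grip":1,"dp":[6.1,0,40.8],"twist":[0,0,0]},{"grip":1,"dp":[6.1,0,40.8],"twist":[0,0,0]},{"grip":1,"dp":[3.1,0,20.4],"twist":[0,0,0]},{"grip":1,"dp":[0,0,0],"twist":[0,0,0]},{"grip":1,"dp":[0,0,0],"twist":[0,0,0]}])

```text
time: 23.15
position: [594.1, 289.0, 137.8]
tcp_rot: [-1.571, 0.001, 0.078]
ft_force: [0.6, -0.7, 0.2]
grip_width: 0.542
```

Run:
```python
from h import *
s=r.sense(); P=pose(s); print(s["position"],s["tcp_rot"],s["grip_width"])
f=cams.grab_frame("wrist"); save(f,"w6.png",160,90,320,240,2)
c=cloud(f,P); p=s["position"]
fit("cup rim",c,p[2]+34,p[2]+45,p[0],p[1],24)
```

```text
[594.08881878 288.96132687 137.80326717] [-1.57125507e+00  9.52022771e-04  7.83194992e-02] 0.5424333091805484
cup rim 1530 [599.9 290.2 176.7] ((594.0880737304688, 288.9598388671875), 23.996152877807617)
```

View pics/w6.png

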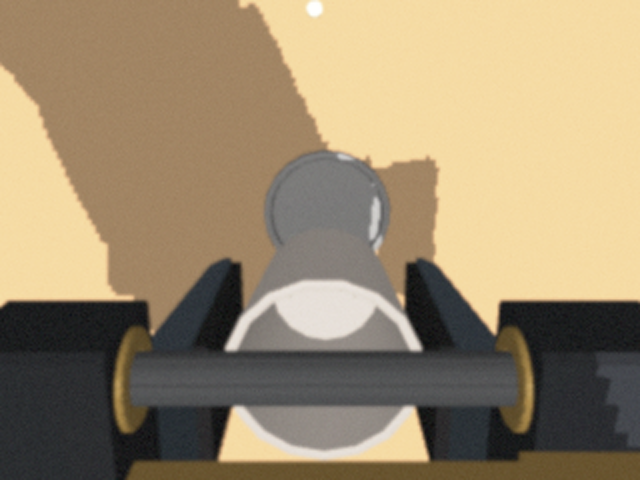

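Run:
```python
from h import *
from scipy.optimize import least_squares
f=cams.grab_frame("wrist"); P=pose()
px=lambda q:[(160+x/2-.3,90+y/2-.3) for x,y in q]
p=ray(f,px([(264,210),(390,210),(327,151),(282,168),(373,168)]),7,P)[:,:2]
print(p.round(1),least_squares(lambda q:np.hypot(*(p-q[:2]).T)-33.5,[594,289]).x)
e=ray(f,px([(325,280),(325,458)]),P[1][2]+39.6,P); print(e,e.mean(0))
```

```text
[[597.4 257.3]
 [592.2 323.4]
 [563.8 287.9]
 [574.4 265.4]
 [570.7 312.2]] [596.81905905 290.57693518]
[[570.13553587 286.77470939 177.74224955]
 [618.70035253 290.62833391 177.74224955]] [594.4179442  288.70152165 177.74224955]
```

>>> carry_out(commands=[{"grip":1,"dp":[1.8,35,1.4],"twist":[0,0,0]},{"grip":1,"dp":[0,35,0],"twist":[0,0,0]},{"grip":1,"dp":[0,22,0],"twist":[0,0,0]},{"grip":1,"dp":[0,11,0],"twist":[0,0,0]},{"grip":1,"dp":[0,5,0],"twist":[0,0,0]}])

```text
time: 23.88
position: [596.5, 291.1, 30.3]
tcp_rot: [-1.571, -0.0, 0.078]
ft_force: [-1.2, 0.2, 0.1]
grip_width: 0.545
```

>>> carry_out(commands=[{"grip":1,"dp":[0,3,0],"twist":[0,0,0]},{"grip":1,"dp":[0,1.5,0],"twist":[0,0,0]},{"grip":1,"dp":[0,0.8,0],"twist":[0,0,0]},{"grip":1,"dp":[0,0,0],"twist":[0,0,0]},{"grip":1,"dp":[0,0,0],"twist":[0,0,0]}])

```text
time: 24.5
position: [596.3, 291.3, 25.2]
tcp_rot: [-1.571, -0.0, 0.079]
ft_force: [0.5, 0.4, 0.4]
grip_width: 0.544
```

>>> carry_out(commands=[{"grip":1,"dp":[0,1,0],"twist":[0,0,0]},{"grip":1,"dp":[0,0.8,0],"twist":[0,0,0]},{"grip":1,"dp":[0,0,0],"twist":[0,0,0]},{"grip":1,"dp":[0,0,0],"twist":[0,0,0]},{"grip":1,"dp":[0,0,0],"twist":[0,0,0]}])

```text
time: 25.12
position: [596.4, 291.3, 23.4]
tcp_rot: [-1.571, -0.0, 0.079]
ft_force: [-0.6, 0.5, 4.5]
grip_width: 0.54
```

>>> carry_out(commands=[{"grip":0,"dp":[0,0,0],"twist":[0,0,0]},{"grip":0,"dp":[0,0,0],"twist":[0,0,0]},{"grip":0,"dp":[0,0,0],"twist":[0,0,0]},{"grip":0,"dp":[0,0,0],"twist":[0,0,0]},{"grip":0,"dp":[0,-10,0],"twist":[0,0,0]}])

```text
time: 25.75
position: [595.7, 291.0, 32.9]
tcp_rot: [-1.571, 0.001, 0.079]
ft_force: [0.3, -0.6, 0.4]
grip_width: 0.995
```

>>> carry_out(commands=[{"grip":0,"dp":[0,-50,0],"twist":[0,0,0]},{"grip":0,"dp":[0,-50,0],"twist":[0,0,0]},{"grip":0,"dp":[0,-40,0],"twist":[0,0,0]},{"grip":0,"dp":[-12,0,-40.9],"twist":[0,0,0]},{"grip":0,"dp":[-12,0,-40.9],"twist":[0,0,0]}])

```text
time: 26.38
position: [578.6, 207.2, 174.6]
tcp_rot: [-1.57, -0.002, 0.08]
ft_force: [0.3, -0.7, 0.3]
grip_width: 1.001
```

>>> carry_out(commands=[{"grip":0,"dp":[-12,0,-40.9],"twist":[0,0,0]},{"grip":0,"dp":[-12,0,-40.9],"twist":[0,0,0]},{"grip":0,"dp":[-12,0,-40.9],"twist":[0,0,0]},{"grip":0,"dp":[-12,0,-40.9],"twist":[0,0,0]},{"grip":0,"dp":[-12,0,-40.9],"twist":[0,0,0]}])

```text
time: 27.0
position: [534.7, -2.0, 174.0]
tcp_rot: [-1.571, -0.001, 0.079]
ft_force: [1.2, 0.4, 0.4]
grip_width: 1.0
```

>>> carry_out(commands=[{"grip":0,"dp":[0,0,0],"twist":[0,0,0]},{"grip":0,"dp":[0,0,0],"twist":[0,0,0]},{"grip":0,"dp":[0,0,0],"twist":[0,0,0]},{"grip":0,"dp":[0,0,0],"twist":[0,0,0]},{"grip":0,"dp":[0,0,0],"twist":[0,0,0]}])

```text
time: 27.62
position: [535.0, -0.3, 173.2]
tcp_rot: [-1.571, 0.0, 0.079]
ft_force: [-0.4, -0.4, -0.2]
grip_width: 1.0
```

Run:
```python
from h import *
s=r.sense(); P=pose(s); print(s["position"],s["tcp_rot"],s["grip_width"])
f=cams.grab_frame("wrist"); a=f["pixels"][90:330,160:480,::-1]
c=cloud(f,P)
z=c[...,2]; m=((z>27)&(z<33)&(np.hypot(c[...,0]-535,c[...,1])<95)).astype(np.uint8)
n,l,st,ce=cv2.connectedComponentsWithStats(m); k=1+np.argmax(st[1:,4]); print("block",st[k],cv2.minAreaRect(c[l==k][:,:2].astype(np.float32)))
t=cams.grab_frame("top"); ct=cloud(t)
fit("cup placed",ct,55,70,595,290,45); fit("tin",ct,30,40,404,334,50)
b=t["pixels"][155:225,180:250,::-1]
cv2.imwrite("pics/w7.png",np.hstack([cv2.resize(a,(533,400)),cv2.resize(b,(260,400)[:1]*2 if 0 else (260,400))]))
```

```text
[ 5.35002641e+02 -3.19133626e-01  1.73201453e+02] [-1.57078365e+00  9.64153416e-05  7.92916671e-02] 1.000223350908146
block [ 290  118   62  143 8322] ((537.64501953125, -0.4984245300292969), (159.61419677734375, 64.03607177734375), 4.861139297485352)
cup placed 93 [593.8 293.7  61.3] ((593.3880004882812, 292.4923400878906), 25.038013458251953)
tin 458 [402.3 335.   34.5] ((402.27789306640625, 335.0534362792969), 30.992944717407227)
```

View pics/w7.png

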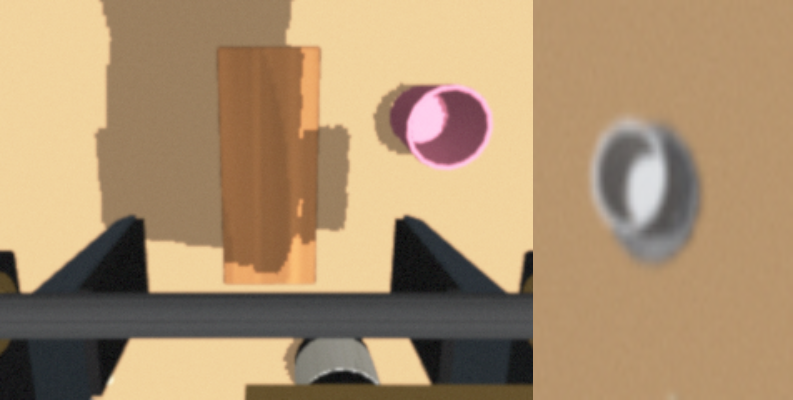

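>>> carry_out(commands=[{"grip":0,"dp":[2.6,50,-0.4],"twist":[0,0,0]},{"grip":0,"dp":[0,50,0],"twist":[0,0,0]},{"grip":0,"dp":[0,40,0],"twist":[0,0,0]},{"grip":0,"dp":[0,18,0],"twist":[0,0,0]},{"grip":0,"dp":[0,5,0],"twist":[0,0,0]}], squeeze=30)

```text
time: 28.35
position: [537.5, -0.9, 9.9]
tcp_rot: [-1.571, 0.001, 0.079]
ft_force: [0.3, -0.6, 0.4]
grip_width: 1.004
```

>>> carry_out(commands=[{"grip":1,"dp":[0,0,0],"twist":[0,0,0]},{"grip":1,"dp":[0,0,0],"twist":[0,0,0]},{"grip":1,"dp":[0,0,0],"twist":[0,0,0]},{"grip":1,"dp":[0,0,0],"twist":[0,0,0]},{"grip":1,"dp":[0,0,0],"twist":[0,0,0]}])

```text
time: 28.98
position: [538.2, -1.0, 11.1]
tcp_rot: [-1.571, -0.001, 0.079]
ft_force: [-1.8, 0.2, 8.9]
grip_width: 0.701
```

>>> carry_out(commands=[{"grip":1,"dp":[0,0,0],"twist":[0,0,0]},{"grip":1,"dp":[0,0,0],"twist":[0,0,0]},{"grip":1,"dp":[0,-5,0],"twist":[0,0,0]},{"grip":1,"dp":[0,-15,0],"twist":[0,0,0]},{"grip":1,"dp":[0,0,0],"twist":[0,0,0]}])

```text
time: 29.6
position: [538.5, -1.0, 31.7]
tcp_rot: [-1.571, -0.002, 0.079]
ft_force: [-0.5, 0.1, -2.1]
grip_width: 0.701
```

>>> carry_out(commands=[{"grip":1,"dp":[0,-30,0],"twist":[0,0,0]},{"grip":1,"dp":[0,-40,0],"twist":[0,0,0]},{"grip":1,"dp":[0,-30,0],"twist":[0,0,0]},{"grip":1,"dp":[-9.1,0,-19.7],"twist":[0,0,0]},{"grip":1,"dp":[-18.2,0,-39.3],"twist":[0,0,0]}])

```text
time: 30.22
position: [515.2, -61.9, 130.8]
tcp_rot: [-1.571, -0.001, 0.081]
ft_force: [1.3, -0.7, -2.1]
grip_width: 0.698
```

>>> carry_out(commands=[{"grip":1,"dp":[-18.2,0,-39.3],"twist":[0,0,0]},{"grip":1,"dp":[-18.2,0,-39.3],"twist":[0,0,0]},{"grip":1,"dp":[-18.2,0,-39.3],"twist":[0,0,0]},{"grip":1,"dp":[-18.2,0,-39.3],"twist":[0,0,0]},{"grip":1,"dp":[-18.2,0,-39.3],"twist":[0,0,0]}])

```text
time: 30.85
position: [439.0, -266.2, 130.4]
tcp_rot: [-1.571, -0.0, 0.079]
ft_force: [1.0, 0.0, -0.8]
grip_width: 0.702
```

>>> carry_out(commands=[{"grip":1,"dp":[-18.2,0,-39.3],"twist":[0,0,0]},{"grip":1,"dp":[-9,0,-19.6],"twist":[0,0,0]},{"grip":1,"dp":[0,0,0],"twist":[0,5,0]},{"grip":1,"dp":[0,0,0],"twist":[0,9,0]},{"grip":1,"dp":[0,0,0],"twist":[0,9,0]}])

```text
time: 31.48
position: [417.0, -325.8, 130.2]
tcp_rot: [-1.571, 0.0, -0.328]
ft_force: [0.1, -0.2, -2.7]
grip_width: 0.702
```

>>> carry_out(commands=[{"grip":1,"dp":[0,0,0],"twist":[0,9,0]},{"grip":1,"dp":[0,0,0],"twist":[0,9,0]},{"grip":1,"dp":[0,0,0],"twist":[0,9,0]},{"grip":1,"dp":[0,0,0],"twist":[0,9,0]},{"grip":1,"dp":[0,0,0],"twist":[0,9,0]}])

```text
time: 32.1
position: [417.1, -325.7, 130.2]
tcp_rot: [-1.571, 0.0, -1.113]
ft_force: [0.2, 0.2, -1.7]
grip_width: 0.703
```

>>> carry_out(commands=[{"grip":1,"dp":[0,0,0],"twist":[0,9,0]},{"grip":1,"dp":[0,0,0],"twist":[0,9,0]},{"grip":1,"dp":[0,0,0],"twist":[0,9,0]},{"grip":1,"dp":[0,0,0],"twist":[0,1.7,0]},{"grip":1,"dp":[0,0,0],"twist":[0,0,0]}])

```text
time: 32.72
position: [417.1, -325.8, 130.2]
tcp_rot: [-1.571, 0.0, -1.607]
ft_force: [-0.8, -0.5, -1.4]
grip_width: 0.701
```

Run:
```python
from h import *
s=r.sense(); P=pose(s); print(s["position"],s["tcp_rot"],s["grip_width"])
f=cams.grab_frame("wrist"); save(f,"w8.png")
t=cams.grab_frame("top"); c=cloud(t); z=c[...,2]; zt=s["position"][2]+19.5
m=(abs(z-zt)<5)&(np.hypot(c[...,0]-s["position"][0],c[...,1]-s["position"][1])<95); p=c[m][:,:2].astype(np.float32)
print(m.sum(),cv2.minAreaRect(p))
```

```text
[ 417.11151633 -325.77273069  130.23494917] [-1.57082182e+00  1.63768487e-06 -1.60652416e+00] 0.7012460469122693
983 ((419.1585693359375, -292.7843017578125), (105.68128967285156, 79.69193267822266), 80.34723663330078)
```

View pics/w8.png

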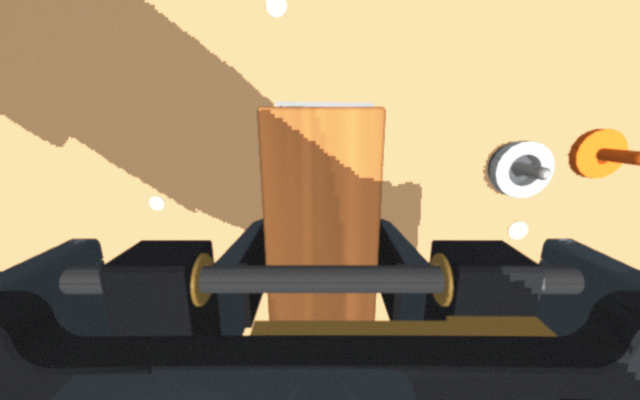

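Run:
```python
from h import *
f=cams.grab_frame("wrist"); P=pose()
print("tray corners",ray(f,[(276,101.5),(373,101.5)],8,P).round(1)); print("block end",ray(f,[(258,108),(385,107)],P[1][2]+19.3,P).round(1))
```

```text
tray corners [[ 378.6 -232.5    8. ]
 [ 469.5 -235.7    8. ]]
block end [[ 389.8 -244.6  149.6]
 [ 451.7 -246.4  149.6]]
```

>>> carry_out(commands=[{"grip":1,"dp":[1.5,35,1.4],"twist":[0,0,0]},{"grip":1,"dp":[0,35,0],"twist":[0,0,0]},{"grip":1,"dp":[0,22,0],"twist":[0,0,0]},{"grip":1,"dp":[0,12,0],"twist":[0,0,0]},{"grip":1,"dp":[0,4,0],"twist":[0,0,0]}])

```text
time: 33.5
position: [418.5, -327.4, 21.9]
tcp_rot: [-1.571, 0.0, -1.609]
ft_force: [-0.0, 0.2, -2.1]
grip_width: 0.7
```

>>> carry_out(commands=[{"grip":1,"dp":[0,3,0],"twist":[0,0,0]},{"grip":1,"dp":[0,2,0],"twist":[0,0,0]},{"grip":1,"dp":[0,1,0],"twist":[0,0,0]},{"grip":1,"dp":[0,0,0],"twist":[0,0,0]},{"grip":1,"dp":[0,0,0],"twist":[0,0,0]}])

```text
time: 34.12
position: [418.6, -327.4, 16.4]
tcp_rot: [-1.571, -0.0, -1.609]
ft_force: [0.3, -0.3, -2.7]
grip_width: 0.702
```

>>> carry_out(commands=[{"grip":1,"dp":[0,1,0],"twist":[0,0,0]},{"grip":1,"dp":[0,0.7,0],"twist":[0,0,0]},{"grip":1,"dp":[0,0,0],"twist":[0,0,0]},{"grip":1,"dp":[0,0,0],"twist":[0,0,0]},{"grip":1,"dp":[0,0,0],"twist":[0,0,0]}])

```text
time: 34.75
position: [418.6, -327.4, 15.1]
tcp_rot: [-1.571, 0.0, -1.609]
ft_force: [-4.7, 4.9, 14.6]
grip_width: 0.702
```

Contact with the tray floor (14.6 N). Release, rise, and step aside for a look.

>>> carry_out(commands=[{"grip":0,"dp":[0,0,0],"twist":[0,0,0]},{"grip":0,"dp":[0,0,0],"twist":[0,0,0]},{"grip":0,"dp":[0,0,0],"twist":[0,0,0]},{"grip":0,"dp":[0,0,0],"twist":[0,0,0]},{"grip":0,"dp":[0,-10,0],"twist":[0,0,0]}])

```text
time: 35.38
position: [418.1, -327.0, 24.4]
tcp_rot: [-1.572, 0.001, -1.609]
ft_force: [1.5, -0.0, 1.0]
grip_width: 1.001
```

>>> carry_out(commands=[{"grip":0,"dp":[0,-50,0],"twist":[0,0,0]},{"grip":0,"dp":[0,-50,0],"twist":[0,0,0]},{"grip":0,"dp":[0,-50,0],"twist":[0,0,0]},{"grip":0,"dp":[-45,0,15],"twist":[0,0,0]},{"grip":0,"dp":[-45,0,15],"twist":[0,0,0]}])

```text
time: 36.0
position: [452.5, -237.9, 176.0]
tcp_rot: [-1.569, -0.001, -1.61]
ft_force: [0.7, 0.3, -0.6]
grip_width: 1.003
```

>>> carry_out(commands=[{"grip":0,"dp":[-45,0,15],"twist":[0,0,0]},{"grip":0,"dp":[-45,0,15],"twist":[0,0,0]},{"grip":0,"dp":[-45,0,15],"twist":[0,0,0]},{"grip":0,"dp":[-45,0,15],"twist":[0,0,0]},{"grip":0,"dp":[0,0,0],"twist":[0,0,0]}])

```text
time: 36.62
position: [519.5, -58.8, 175.2]
tcp_rot: [-1.57, 0.0, -1.606]
ft_force: [-0.2, 0.2, 0.4]
grip_width: 1.002
```

Run:
```python
from h import *
s=r.sense(); print(s["position"],s["time"],s["grip_width"])
t=cams.grab_frame("top"); c=cloud(t); z=c[...,2]
m=(z>30)&(z<38)&(np.hypot(c[...,0]-418,c[...,1]+326)<100); print("block",m.sum(),cv2.minAreaRect(c[m][:,:2].astype(np.float32)),z[m].mean())
fit("ring",c,20,28,608,-302,45); fit("tin",c,31,38,404,334,50); fit("cup",c,57,68,595,290,45); fit("bottle",c,100,125,675,55,60)
a=t["pixels"][120:290,160:500,::-1]
sc=cams.grab_frame("scene"); b=sc["pixels"][110:340,140:440,::-1]
cv2.imwrite("pics/t9.png",np.vstack([cv2.resize(a,(600,300),interpolation=2),cv2.resize(b,(390,300),interpolation=2)[:, :] if 0 else cv2.copyMakeBorder(cv2.resize(b,(390,299),interpolation=2),0,0,0,210,0)]))
```

```text
[519.5355827  -58.81425758 175.2232546 ] 36.625 1.002421885388448
block 1450 ((416.8265380859375, -324.4692077636719), (160.423095703125, 63.4751091003418), 87.68785858154297) 34.015688952496376
ring 201 [ 605.7 -300.5   23.7] ((606.7664794921875, -301.45404052734375), 27.221569061279297)
tin 430 [402.4 335.2  34.6] ((403.11163330078125, 335.309814453125), 31.420883178710938)
cup 84 [593.9 295.5  61.3] ((593.8859252929688, 292.1073303222656), 24.9324951171875)
bottle 113 [686.8  62.5 118.5] ((688.2689208984375, 62.26768493652344), 14.081124305725098)
```

View pics/t9.png

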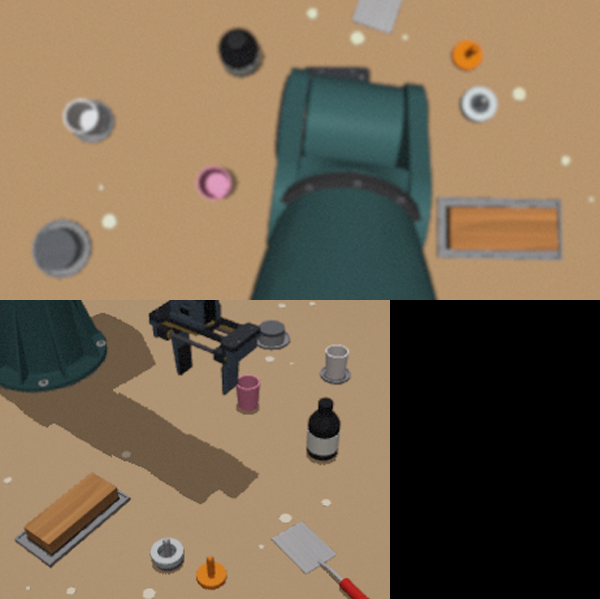

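```bash
python3 -c "
from bench import r
print(r.hand_in())"
```

```text
the job is handed in; nothing more can be done
None
```

I took the stack apart from the top (ring, tin, cup, then the empty block) and set each thing in its place. The job was handed in at about 37 s of the 128 s allowed; no verdict came back.

Last checks, made with the top camera just before hand-in, with the gripper open and clear of everything:

| Thing | Offset from its place's centre | Top above the bench | Note |
|---|---|---|---|
| Ring on post | about 2 mm | 24 mm | on the foot |
| Tin in large saucer | about 1–2 mm | 35 mm | |
| Cup in small saucer | about 2–3 mm | 61 mm (63 mm expected) | the camera also read the cup about 1 mm low on the block; upright in the pictures |
| Block in tray | about 2.5 mm | 34 mm | about 0.2° off the tray's long axis |

- **Bottle:** it stands upright in the last pictures and the robot never came near it. I did not measure its position closely enough to give a distance moved.
- **First ring grasp:** I set the fingers too low and they closed on the tin's lid. I noticed the wrong opening, released without lifting, and regripped 5 mm higher.
- **Camera disagreement:** the wrist and top cameras differed by up to about 2 mm on where the saucers and tray were. That is well within the allowances.

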